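# Unclamp the ball dish and present its tab to the sensor

## Robot

A 6-joint arm with a two-finger parallel gripper is mounted at the origin on the work surface. World frame = base frame: x ahead of the robot, y to its left, z up, the work surface at z = 0. Lengths are in mm, angles in rad, forces in N, time in s.
With the tool pointing down it reaches from about 325 to 900 mm from the base axis. Payload 6.1 kg.
Tool frame: the origin (TCP) lies midway between the tips of the shut fingers; the grasp point (between the pads) lies 19 mm behind it (tcp_to_grasp is the distance from the TCP to the grasp point, in mm); z points along the fingers, y is the direction in which the jaws open and shut (so a half turn about z gives the same grasp; the last joint's range is limited). The gripper opens to 85 mm and grips with 20 to 120 N. Pads are 22 mm wide; open, the fingers measure 114 mm over their backs; the gripper's body (76 mm by 85 mm) begins 54 mm behind the grasp point. The pads swing forward as they close: fully open they stand 13 mm farther back than shut.
Start: joints at [-1.39, 0.22, 1.526, -0, 1.395, -0.126], TCP at [188.749, -595.81, 200.5] pointing down, gripper open.
Joint ranges: [-2.98, 2.98], [-0.91, 2.08], [0.09, 2.57], [-1.24, 4.39], [0.2, 2.65], [-2.68, 2.68]. Speed limits (rad/s): [2.57, 2.57, 3.01, 3.14, 3.14, 3.14].

## Interface

Orientations are given as a rotation vector (axis times angle).
In Python, from cell import get_obs, get_image, sign_off, recognise, tcp_to_grasp gives the robot as it stands. The module is installed in compiled form; this text tells all that it offers.
- The arm moves only by the tool arm_command, never from a script. Its argument "deltas" is a list of rows, each an object of numbers: "x", "y", "z": the shift along the tool's x, y, z in cm; "ax", "ay", "az": the turn, a rotation vector about the tool's x, y, z in degrees; "fingers": the finger opening in cm, from 0 to 8.54. A call has 1 to 5 rows; each row shifts and turns the commanded pose from where the row before left it, along the tool's axes as they then stand; what a row does not reach is not made up. A row lasts 1/8 s, in which the tool goes at most 62.5 mm and 10.7 degrees, less where a joint would pass 70% of its speed; a pose out of reach is approached as far as the arm can. A call is refused whole if a number of a shift passes 6.25 or a number of a turn 10.7, either way. A call with a gripper value outside its range is refused whole. The fingers move at their own pace and stop on an object; the grip force is fixed at half the most. Time passes only in rows, so rows that do not move let the fingers close. It gives the time, the measured TCP pose, the force and the opening at its end, in the units of the state.
- get_obs(): the state, without advancing time (a new reading comes with each control period).
- get_image(name): name is "scene" or "side" or "wrist"; returns a dict with "color" (480x640x3 uint8, red, green, blue), "K" (3x3 intrinsics, pixels), "dist" ([k1, k2, p1, p2, k3] as OpenCV has them; the pictures are not rectified), "eye" and "orientation" of the camera in the world; the wrist camera has in their place "tool_from_camera" (4x4, takes a point from camera to tool coordinates, whose origin is the TCP and whose axes are the flange's). Camera axes: x right, y up, looking along -z (the intrinsics and any distortion apply to the point x, -y, -z); pixel columns grow to the right and rows downward; lengths in mm; the calibration is good to about 2 mm. A picture is of the moment at which its call begins: read the wrist's pose just before it. There is no depth.
- sign_off(): hands the job in, once; it reports no verdict.
Trained networks look in the newest picture that a camera, given by its name, has taken for a name from the list of things; names that differ only in an ending like _2 or _b are one class to them, and where a whole thing is asked for, a point or a joint stands for the part that bears it (a point fixed in the world has none). Each returns a list of dicts, best first, with "score" (0 to 1); they miss things now and then, are a little off and sometimes report something else, mostly with a low value. They report only what shows in the picture. A call takes as long as a camera call.
- recognise(camera, target): "rect" ([left, top, width, height] in pixels, round what is visible of it).
The state is a dict: "time_s": time; "q": joint angles; "joint_vel": joint speeds; "tau": joint torques, N m; "tcp_pos": TCP position; "ee_rot": TCP orientation; "ft_force": force on the tool from outside, world axes, zero at the start; "moment": the same for the moment, N m; "width": opening from 0.0 (shut) to 1.0 (fully open).
Only numpy, scipy, OpenCV 4.12 (cv2) and the standard library are available. Lean on these libraries where they do the work, as an engineer would, in place of code of your own. Each camera call takes 0.05 s, during which the arm holds its last target. There are 200 camera calls.

## Task

Push the cam lever over, away from the dish, to its open stop so that the jaw lets go of the dish; then pick the dish up by its carrying bar, lift it 5 to 10 cm straight up off its seat and turn it a quarter turn so that its tab points at the domed sensor. Move gently and keep the dish level, so that the loose steel ball stays in the middle of the dish, and leave the other things where they are. Finish while still holding the dish there, steady above its seat: do not put it down or let go.

Things in the scene. Friction and masses are not known exactly. Their poses are not given: they have to be found in the camera images.
- seat: Fixed aluminium seat plate, 170 x 300 x 12 mm, lying on the bench with a low round locating ring on it. Origin on the bench surface right under the ring's centre, where the dish sits; z up. Seen from the origin, the cam clamp is on the -y side; the sensor and the power brick stand at its +x and -x sides, either way round. Its place and yaw (about 20 deg either way) vary.
- lever_hinge (a point): Centre of the cam lever's hinge pin, 58 mm above the bench, 150 mm from the seat's origin along seat -y. The hinge axis is level, parallel to seat x. Two cheeks beside the pin reach 70 mm above the bench.
- lever_knob (a point): Centre of the lever's round cross knob: cylinder 18 mm diameter, 44 mm long, parallel to seat x, 85 mm from the hinge pin on a 14 mm wide bar. Locked, the lever leans 0.4 rad from upright towards the dish (seat +y); open, it leans 0.9 rad away from it (seat -y), with the knob about 111 mm above the bench.
- cam_lever (a joint): Angle of the cam lever, rad: about 0 (0 to 0.12) locked, grows as the lever is pushed over away from the dish, 1.3 at its open stop. Takes about 3 to 4 N at the knob and stays where it is left. It draws back a steel jaw (24 mm in all) whose flat lip overhangs the dish's rim by about 10 mm while locked, so the dish cannot be lifted.
- dish_bar (a point): Middle of the dish's carrying bar (where to grip), 108 mm above the bench while seated. Bar: flat steel, 14 mm wide, 20 mm high, 121 mm long; it runs along this point's x axis straight over the dish's centre, on two 12 mm wide posts at its ends. The y axis points to the tab, z is up when level. The dish's underside is 96 mm below this point. 46 mm are free between the ball and the bar.
- dish_tab (a point): Top middle of the dish's only tab, 22 mm wide, sticking out of the rim; the point is 85 mm from the dish's centre along the dish's y axis, 78 mm below the bar's middle. At the start it points away from the clamp (seat +y, within 0.15 rad).
- dish_middle (a point): Point on the dish's centre line, 25 mm above its underside: the ball's centre when it is centred and the dish is level.
- ball_center (a point): Centre of the loose steel ball, 30 mm diameter, about 0.11 kg, free to roll in the dish's hollow.
- sensor_dome (a point): Sensor: upright aluminium cylinder 54 mm in diameter on a 70 mm square foot, with a glass dome on top, 92 mm high in all. The point is on its axis 80 mm above the bench. It is fixed 180 mm from the seat's origin, on seat +x or seat -x. The flat black power brick (65 x 100 x 50 mm high) is fixed at the opposite side.
- weight: Brass weight, 38 mm diameter, 52 mm high; a bystander. Origin at its underside.
- jar: Amber jar, 48 mm diameter, 60 mm high; a bystander. Origin at its underside.
- driver: Screwdriver lying flat, 170 mm long; a bystander. Origin at its underside.
- collar: Steel collar, 48 mm diameter, 18 mm high; a bystander. Origin at its underside.
- wrench: Wrench lying flat, 160 mm long; a bystander. Origin at its underside.
- cup: White cup, 72 mm diameter, 85 mm high; a bystander. Origin at its underside.
- dish: The dish: grey, 128 mm diameter, 21 mm high to its rim, about 0.24 kg, loose on its seat, with a shallow hollow sloping 7 deg to its middle. Underside 12 mm above the bench when seated. Origin at the middle of its underside, axes as for its bar: x along the bar, y to the tab, z up.

How it is judged:
By the outcome, as a careful person would: the job done as asked, in the order asked, and still so for the second after the job is handed in, while the arm keeps its last pose, push and grip.
It also fails if it takes over 58 s, if anything falls off the work surface, if the arm or the gripper's body presses on something with over 40 N, if the wrist force passes 120 N, or if a joint passes its speed limit or range.

## Working session

There is one attempt and no reset: what is moved stays moved. The work goes in short steps, Python scripts to look and compute and a tool call to move; the robot and the scene stay as the last step left them, time stands still between calls to the robot, and variables do not carry over. Pictures are saved under pics/ and viewed, about 8 in all and at most 12, crops included, and the job is handed in when it is done.

Besides the shell and the picture viewer there is one more tool, called after "Request:" as name(argument=value, ...), one argument or row to a line, values as JSON. arm_command: Moves the arm, as the interface text tells. Its arguments: {"type":"object","properties":{"deltas":{"type":"array","items":{"type":"object","properties":{"x":{"type":"number"},"y":{"type":"number"},"z":{"type":"number"},"ax":{"type":"number"},"ay":{"type":"number"},"az":{"type":"number"},"fingers":{"type":"number"}}}}},"required":["deltas"]}

```bash
ls; mkdir -p pics; cat > h.py <<'E'
import numpy as np, cv2, pickle
from scipy.spatial.transform import Rotation as R
from cell import *
def shot(n):
    o=get_obs(); im=get_image(n)
    if 'eye' in im:
        ori=np.array(im['orientation'],float)
        M=ori if ori.shape==(3,3) else (R.from_rotvec(ori).as_matrix() if ori.size==3 else R.from_quat(ori).as_matrix())
        T=np.eye(4);T[:3,:3]=M;T[:3,3]=im['eye']
    else:
        W=np.eye(4);W[:3,:3]=R.from_rotvec(o['ee_rot']).as_matrix();W[:3,3]=o['tcp_pos']
        T=W@np.array(im['tool_from_camera'])
    im['T']=T; return im
def ray(im,u,v):
    p=cv2.undistortPoints(np.array([[[u,v]]],float),np.array(im['K']),np.array(im['dist']))[0,0]
    d=im['T'][:3,:3]@np.array([p[0],-p[1],-1]); return im['T'][:3,3],d/np.linalg.norm(d)
def onz(im,u,v,z):
    e,d=ray(im,u,v); return e+d*(z-e[2])/d[2]
def proj(im,P):
    P=np.atleast_2d(P); c=(P-im['T'][:3,3])@im['T'][:3,:3]; c=c*[1,-1,-1]
    return cv2.projectPoints(c,np.zeros(3),np.zeros(3),np.array(im['K']),np.array(im['dist']))[0][:,0]
def tri(rs):
    A=sum(np.eye(3)-np.outer(d,d) for e,d in rs); b=sum((np.eye(3)-np.outer(d,d))@e for e,d in rs)
    x=np.linalg.solve(A,b); return x,[np.linalg.norm((np.eye(3)-np.outer(d,d))@(x-e)) for e,d in rs]
def save(im,n): cv2.imwrite('pics/'+n,im['color'][:,:,::-1])
def mid(r): return r[0]+r[2]/2,r[1]+r[3]/2
E
python3 - <<'E'
from h import *
o=get_obs();print(o['ee_rot'],o['tcp_pos'],o['width'],o['time_s'],tcp_to_grasp)
for n in ['scene','side','wrist']:
    im=shot(n);save(im,n+'0.png');print(n,im['T'].round(2).tolist(), np.array(im.get('orientation',0)).shape)
    pickle.dump(im,open(n+'0.pkl','wb'))
    if n!='wrist':
      for t in ['lever_knob','lever_hinge','dish_bar','dish_tab','sensor_dome','ball_center','cup','jar','weight','dish']:
        print(t,[(np.round(r['rect']).tolist(),round(r['score'],2)) for r in recognise(n,t)[:2]])
a=cv2.imread('pics/scene0.png');b=cv2.imread('pics/side0.png')
E
```

```text
pics
[-3.10278855e+00 -4.79780385e-01  5.18709425e-05] [ 188.65012404 -595.14978298  199.40342486] 1.0003038510630746 0.0 18.700000000000003
scene [[-0.57, -0.51, 0.65, 1347.95], [0.82, -0.35, 0.45, 540.74], [-0.0, 0.79, 0.61, 842.52], [0.0, 0.0, 0.0, 1.0]] (3,)
lever_knob [([287.0, 217.0, 25.0, 42.0], 0.62), ([310.0, 231.0, 24.0, 15.0], 0.51)]
lever_hinge [([258.0, 220.0, 154.0, 105.0], 0.71)]
dish_bar []
dish_tab [([331.0, 225.0, 76.0, 74.0], 0.58)]
sensor_dome [([323.0, 312.0, 39.0, 57.0], 0.6)]
ball_center []
cup [([479.0, 304.0, 39.0, 57.0], 0.95), ([333.0, 226.0, 73.0, 73.0], 0.64)]
jar [([437.0, 263.0, 16.0, 60.0], 0.46), ([257.0, 218.0, 154.0, 104.0], 0.27)]
weight [([288.0, 297.0, 13.0, 28.0], 0.67)]
dish [([332.0, 227.0, 72.0, 69.0], 0.61), ([258.0, 217.0, 152.0, 106.0], 0.34)]
side [[0.8, 0.46, -0.39, -35.27], [-0.6, 0.62, -0.51, -750.5], [0.01, 0.64, 0.77, 1276.7], [0.0, 0.0, 0.0, 1.0]] (3,)
lever_knob []
lever_hinge [([255.0, 215.0, 120.0, 86.0], 0.77)]
dish_bar [([270.0, 207.0, 53.0, 56.0], 0.63)]
dish_tab [([270.0, 210.0, 53.0, 54.0], 0.64)]
sensor_dome [([317.0, 184.0, 33.0, 38.0], 0.86)]
ball_center []
cup [([232.0, 159.0, 24.0, 36.0], 0.78)]
jar [([275.0, 184.0, 18.0, 30.0], 0.9), ([272.0, 208.0, 51.0, 56.0], 0.31)]
weight [([346.0, 220.0, 16.0, 21.0], 0.56)]
dish [([271.0, 207.0, 50.0, 57.0], 0.65)]
wrist [[0.3, 0.92, 0.25, 252.8], [-0.95, 0.29, 0.08, -575.32], [0.0, -0.26, 0.97, 373.83], [0.0, 0.0, 0.0, 1.0]] ()
```

```bash
python3 - <<'E'
import cv2,numpy as np
a=cv2.imread('pics/scene0.png')[190:390,240:540];b=cv2.imread('pics/side0.png')[140:320,220:400]
cv2.imwrite('pics/a.png',cv2.resize(a,None,fx=2.66,fy=2.66,interpolation=cv2.INTER_CUBIC))
cv2.imwrite('pics/b.png',cv2.resize(b,None,fx=3.3,fy=3.3,interpolation=cv2.INTER_CUBIC))
E
```

```text
(no output)
```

View pics/a.png

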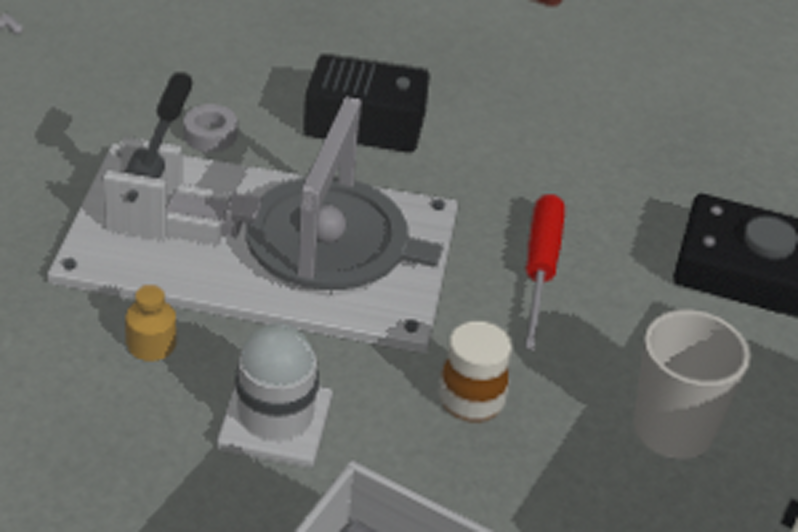

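View pics/b.png

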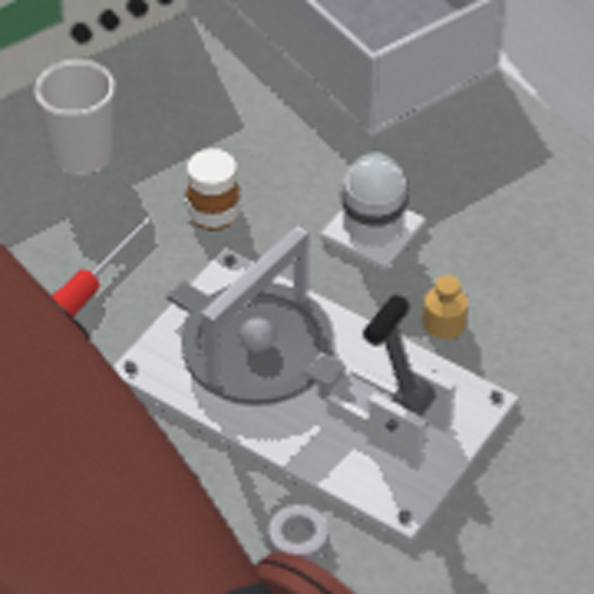

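The scene view shows the lever knob at crop (175,96), the bar from (350,103) to (309,190), the tab to the right and the dome at (278,365). The side view shows the knob at (386,320), the bar from (302,235) to (209,312) and the dome at (375,190). The lever is locked and the ball is centred.

```bash
python3 - <<'E'
from h import *
a=pickle.load(open('scene0.pkl','rb'));b=pickle.load(open('side0.pkl','rb'))
A=lambda x,y:ray(a,240+x/2.66,190+y/2.66)
B=lambda x,y:ray(b,220+x/3.3,140+y/3.3)
for n,p,q in [('knob',(175,96),(386,320)),('bar far(clamp side?)',(352,103),(209,314)),('bar near',(309,190),(302,234)),('barmid',(331,146),(256,273)),('ball',(329,223),(257,334)),
 ('tabend',(440,253),(180,292)),('dome',(278,355),(375,185)),('hinge+x',(131,196),(392,425)),('hole1',(412,327),(230,260)),('hole2',(438,205),(130,369)),('hole3',(69,265),(497,398)),('weight top',(151,296),(448,286)),('jartop',(479,336),(212,163))]:
    x,e=tri([A(*p),B(*q)]);print(n,x.round(1),np.round(e,1))
E
```

```text
knob [583.7 -14.5 136.1] [0.2 0.2]
bar far(clamp side?) [487.8  87.4 113.2] [0.2 0.2]
bar near [597.1 113.9 112.9] [0.7 0.7]
barmid [542.8 101.1 112.6] [0.1 0.1]
ball [542.3 102.6  35.2] [0.6 0.6]
tabend [518.7 186.8  27.9] [2.9 2.9]
dome [709.1 159.6  63.9] [0.9 0.9]
hinge+x [586.6 -43.6  26.4] [11.8 11.8]
hole1 [583.7 202.   10.6] [0.3 0.3]
hole2 [446.6 151.9   9.6] [0.2 0.2]
hole3 [674.7 -54.3   9.4] [0.1 0.1]
weight top [697.1  42.3  46.5] [0.7 0.7]
jartop [611.8 266.6  61.8] [0.1 0.1]
```

Request:
arm_command(
  deltas=[
    {"z": -5},
    {"z": -5},
    {"x": 4, "y": -3.7, "fingers": 0},
    {"x": 4, "y": -3.7},
    {"x": 4, "y": -3.7},
  ],
)

```text
invalid input
```

Request:
arm_command(
  deltas=[
    {"x": 4, "y": -3.7},
    {"x": 4, "y": -3.7},
    {"x": 4, "y": -3.7},
    {"x": 4, "y": -3.7},
    {"x": 4, "y": -3.7},
  ],
)

```text
invalid input
```

Request:
arm_command(
  deltas=[
    {"x": 4, "y": -3.7},
    {"x": 4, "y": -3.7},
    {"x": 4, "y": -3.7},
    {"x": 4, "y": -3.7},
    {"x": 4, "y": -3.7},
  ],
)

```text
invalid input
```

Request:
arm_command(
  deltas=[
    {"az": -10.4},
    {"az": -10.4},
    {"az": -10.4},
    {"az": -10.4},
    {"az": -10.4},
  ],
)

```text
invalid input
```

```bash
cat > st.py <<'E'
from h import *
o=get_obs();M=R.from_rotvec(o['ee_rot']).as_matrix()
print('t',round(o['time_s'],2),'p',np.round(o['tcp_pos'],1),'q',np.round(o['q'],3),'yawx',np.degrees(np.arctan2(M[1,0],M[0,0])).round(2),'zax',M[:,2].round(4),'F',np.round(o['ft_force'],1),'w',round(o['width'],3))
E
python3 st.py
```

```text
t 1.15 p [ 188.7 -595.8  200.5] q [-1.39   0.22   1.526 -0.     1.395 -0.126] yawx 17.58 zax [-0.  0. -1.] F [-1.   0.4  0.6] w 1.004
```

Request:
arm_command(
  deltas=[
    {"x": 0, "y": 0, "z": -5, "ax": 0, "ay": 0, "az": 0, "fingers": 0},
    {"x": 0, "y": 0, "z": -5, "ax": 0, "ay": 0, "az": 0, "fingers": 0},
    {"x": 4, "y": -3.7, "z": 0, "ax": 0, "ay": 0, "az": 0, "fingers": 0},
    {"x": 4, "y": -3.7, "z": 0, "ax": 0, "ay": 0, "az": 0, "fingers": 0},
    {"x": 4, "y": -3.7, "z": 0, "ax": 0, "ay": 0, "az": 0, "fingers": 0},
  ],
)

```text
time_s: 1.78
tcp_pos: [270.2, -452.4, 300.6]
ee_rot: [3.104, 0.479, 0.001]
ft_force: [0.5, -0.2, 0.4]
width: -0.002
```

Request:
arm_command(
  deltas=[
    {"x": 4, "y": -3.7, "z": 0, "ax": 0, "ay": 0, "az": 0, "fingers": 0},
    {"x": 4, "y": -3.7, "z": 0, "ax": 0, "ay": 0, "az": 0, "fingers": 0},
    {"x": 4, "y": -3.7, "z": 0, "ax": 0, "ay": 0, "az": 0, "fingers": 0},
    {"x": 4, "y": -3.7, "z": 0, "ax": 0, "ay": 0, "az": 0, "fingers": 0},
    {"x": 4, "y": -3.7, "z": 0, "ax": 0, "ay": 0, "az": 0, "fingers": 0},
  ],
)

```text
time_s: 2.4
tcp_pos: [405.1, -215.4, 300.8]
ee_rot: [3.104, 0.48, 0.001]
ft_force: [1.2, -0.9, -0.3]
width: -0.003
```

Request:
arm_command(
  deltas=[
    {"x": 4, "y": -3.7, "z": 0, "ax": 0, "ay": 0, "az": 0, "fingers": 0},
    {"x": 4, "y": -3.7, "z": 0, "ax": 0, "ay": 0, "az": 0, "fingers": 0},
    {"x": 4, "y": -3.7, "z": 0, "ax": 0, "ay": 0, "az": 0, "fingers": 0},
    {"x": 4, "y": -3.7, "z": 0, "ax": 0, "ay": 0, "az": 0, "fingers": 0},
    {"x": 4, "y": -3.7, "z": 0, "ax": 0, "ay": 0, "az": 0, "fingers": 0},
  ],
)

```text
time_s: 3.02
tcp_pos: [540.0, 21.5, 300.8]
ee_rot: [3.104, 0.48, 0.001]
ft_force: [-0.6, -0.9, 1.6]
width: 0.001
```

Request:
arm_command(
  deltas=[
    {"x": 0, "y": 0, "z": 0, "ax": 0, "ay": 0, "az": -10.5, "fingers": 0},
    {"x": 0, "y": 0, "z": 0, "ax": 0, "ay": 0, "az": -10.5, "fingers": 0},
    {"x": 0, "y": 0, "z": 0, "ax": 0, "ay": 0, "az": -10.5, "fingers": 0},
    {"x": 0, "y": 0, "z": 0, "ax": 0, "ay": 0, "az": -10.5, "fingers": 0},
    {"x": 0, "y": 0, "z": 0, "ax": 0, "ay": 0, "az": -10.5, "fingers": 0},
  ],
)

```text
time_s: 3.65
tcp_pos: [539.2, 19.8, 300.6]
ee_rot: [2.567, 1.812, 0.0]
ft_force: [-0.2, 0.1, -0.2]
width: -0.002
```

```bash
python3 st.py
```

```text
t 3.65 p [539.2  19.8 300.6] q [-0.109 -0.033  1.612  0.     1.562  0.232] yawx 70.43 zax [ 2.e-04 -0.e+00 -1.e+00] F [-0.2  0.1 -0.2] w -0.002
```

Request:
arm_command(
  deltas=[
    {"x": 0, "y": 0, "z": 0, "ax": 0, "ay": 0, "az": -10.5, "fingers": 0},
    {"x": 0, "y": 0, "z": 0, "ax": 0, "ay": 0, "az": -10.5, "fingers": 0},
    {"x": 0, "y": 0, "z": 0, "ax": 0, "ay": 0, "az": -10.5, "fingers": 0},
    {"x": 0, "y": 0, "z": 0, "ax": 0, "ay": 0, "az": -10.5, "fingers": 0},
    {"x": 0, "y": 0, "z": 0, "ax": 0, "ay": 0, "az": -10.5, "fingers": 0},
  ],
)

```text
time_s: 4.28
tcp_pos: [539.2, 19.8, 300.6]
ee_rot: [1.501, 2.76, 0.0]
ft_force: [-0.4, -0.4, -0.1]
width: 0.004
```

Request:
arm_command(
  deltas=[
    {"x": 0, "y": 0, "z": 0, "ax": 0, "ay": 0, "az": -10.5, "fingers": 0},
    {"x": 0, "y": 0, "z": 0, "ax": 0, "ay": 0, "az": -10.5, "fingers": 0},
    {"x": 0, "y": 0, "z": 0, "ax": 0, "ay": 0, "az": -10.5, "fingers": 0},
    {"x": 0, "y": 0, "z": 0, "ax": 0, "ay": 0, "az": -10.5, "fingers": 0},
    {"x": 0, "y": 0, "z": 0, "ax": 0, "ay": 0, "az": -10.5, "fingers": 0},
  ],
)

```text
time_s: 4.9
tcp_pos: [539.2, 19.8, 300.6]
ee_rot: [0.125, 3.139, -0.0]
ft_force: [0.0, -0.9, -0.4]
width: 0.001
```

Request:
arm_command(
  deltas=[
    {"x": 0, "y": 0, "z": 0, "ax": 0, "ay": 0, "az": -10.5, "fingers": 0},
    {"x": 0, "y": 0, "z": 0, "ax": 0, "ay": 0, "az": -10.5, "fingers": 0},
    {"x": 0, "y": 0, "z": 0, "ax": 0, "ay": 0, "az": -3, "fingers": 0},
    {"x": 0, "y": 0, "z": 0, "ax": 0, "ay": 0, "az": 0, "fingers": 0},
  ],
)

```text
time_s: 5.4
tcp_pos: [539.2, 19.8, 300.6]
ee_rot: [-0.52, 3.098, -0.0]
ft_force: [0.5, -0.8, -1.0]
width: 0.004
```

```bash
python3 st.py; python3 - <<'E'
from h import *
im=shot('wrist');pickle.dump(im,open('w1.pkl','wb'))
s=np.array([542.5,101.5,0]);x=np.array([.942,.335,0]);y=np.array([-.335,.942,0])
h=s-150*y;kn=h+[0,0,58]+85*(np.sin(.32)*y+[0,0,np.cos(.32)])
c=im['color'].copy()
b=np.array([542.5,101.5,108]);d=np.array([.972,.236,0])
for P in [kn,kn+22*x,kn-22*x,h+[0,0,58],b,b+60*d,b-60*d,s+[0,0,37]]:
    u=proj(im,P)[0];print(u.round())
    if abs(u).max()<2000: cv2.circle(c,tuple(int(t) for t in u),4,(255,0,0),1)
im['color']=c;save(im,'w1.png')
E
```

```text
t 5.4 p [539.2  19.8 300.6] q [-0.11  -0.033  1.612  0.     1.562 -2.013] yawx -160.95 zax [ 1.e-04  0.e+00 -1.e+00] F [ 0.5 -0.8 -1. ] w 0.004
[273. 245.]
[274. 266.]
[272. 223.]
[260. 227.]
[390. 236.]
[383. 287.]
[399. 180.]
[380. 222.]
```

View pics/w1.png

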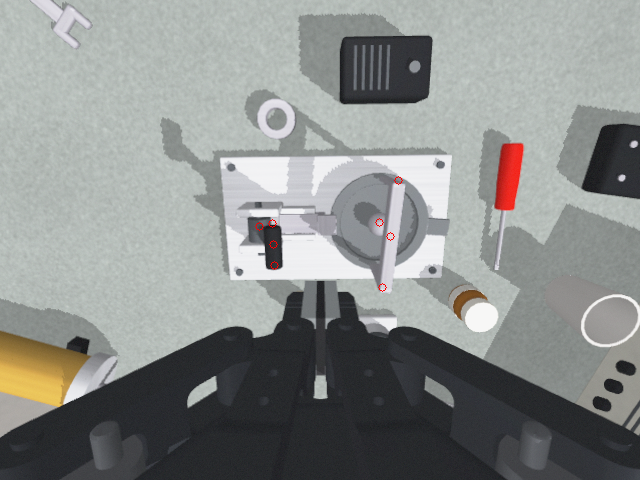

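Wrist view: the predicted points fall on the knob (273,245), the bar (390,236) and the ball (380,222), so the estimates hold. I'll go down on the dish side of the knob.

Request:
arm_command(
  deltas=[
    {"x": -1.5, "y": -0.6, "z": 3.5, "ax": 0, "ay": 0, "az": 0, "fingers": 0},
    {"x": -1.5, "y": -0.6, "z": 3.5, "ax": 0, "ay": 0, "az": 0, "fingers": 0},
    {"x": 0, "y": 0, "z": 4, "ax": 0, "ay": 0, "az": 0, "fingers": 0},
    {"x": 0, "y": 0, "z": 4, "ax": 0, "ay": 0, "az": 0, "fingers": 0},
    {"x": 0, "y": 0, "z": 2.2, "ax": 0, "ay": 0, "az": 0, "fingers": 0},
  ],
)

```text
time_s: 6.08
tcp_pos: [570.0, 18.4, 125.7]
ee_rot: [0.518, -3.095, -0.002]
ft_force: [-0.4, -0.6, 1.1]
width: -0.004
```

Request:
arm_command(
  deltas=[
    {"x": 0, "y": -0.7, "z": 0, "ax": 0, "ay": 0, "az": 0, "fingers": 0},
    {"x": 0, "y": -0.7, "z": 0, "ax": 0, "ay": 0, "az": 0, "fingers": 0},
    {"x": 0, "y": -0.7, "z": 0, "ax": 0, "ay": 0, "az": 0, "fingers": 0},
  ],
)

```text
time_s: 6.45
tcp_pos: [579.8, -2.5, 130.4]
ee_rot: [-0.519, 3.095, -0.002]
ft_force: [-0.0, -0.2, 0.3]
width: -0.002
```

Request:
arm_command(
  deltas=[
    {"x": 0, "y": -0.8, "z": 0, "ax": 0, "ay": 0, "az": 0, "fingers": 0},
    {"x": 0, "y": -0.8, "z": 0, "ax": 0, "ay": 0, "az": 0, "fingers": 0},
    {"x": 0, "y": -0.8, "z": 0, "ax": 0, "ay": 0, "az": 0, "fingers": 0},
  ],
)

```text
time_s: 6.82
tcp_pos: [586.4, -24.9, 128.6]
ee_rot: [-0.52, 3.098, -0.0]
ft_force: [-0.4, -0.1, 0.1]
width: -0.001
```

```bash
python3 st.py; python3 - <<'E'
from h import *
a=shot('scene');b=shot('side')
A=cv2.resize(a['color'][190:330,240:430],None,fx=2.1,fy=2.1);B=cv2.resize(b['color'][190:320,260:390],None,fx=2.26,fy=2.26)
B=B[:A.shape[0]];A=A[:B.shape[0]]
cv2.imwrite('pics/p1.png',np.hstack([A,B])[:,:,::-1])
E
```

```text
t 6.83 p [586.4 -24.9 128.6] q [-0.177  0.191  1.7   -0.     1.251 -2.08 ] yawx -160.93 zax [ 2.e-04 -0.e+00 -1.e+00] F [-0.4 -0.1  0.1] w -0.001
```

View pics/p1.png

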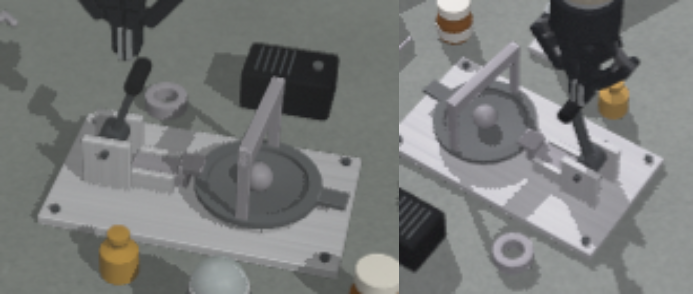

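```bash
python3 - <<'E'
from h import *
o=get_obs()
for n,s,x0,y0 in [('scene',2.1,240,190),('side',2.26,260,190)]:
    im=shot(n);save(im,n+'2.png')
    for P in [o['tcp_pos'],np.array(o['tcp_pos'])+[0,0,50],[583.7,-14.5,136.1]]:
        u=proj(im,P)[0];print(n,u.round(1),((u-[x0,y0])*s).round(0))
a=cv2.imread('pics/scene2.png')[160:270,240:390];b=cv2.imread('pics/side2.png')[160:270,260:410]
cv2.imwrite('pics/p2.png',np.vstack([cv2.resize(t,None,fx=2.7,fy=2.7,interpolation=cv2.INTER_CUBIC) for t in (a,b)]))
E
```

```text
scene [300.7 228. ] [127.  80.]
scene [300.2 207.9] [126.  38.]
scene [305.7 226.1] [138.  76.]
side [340.2 241. ] [181. 115.]
side [341.  228.1] [183.  86.]
side [336.9 236.9] [174. 106.]
```

View pics/p2.png

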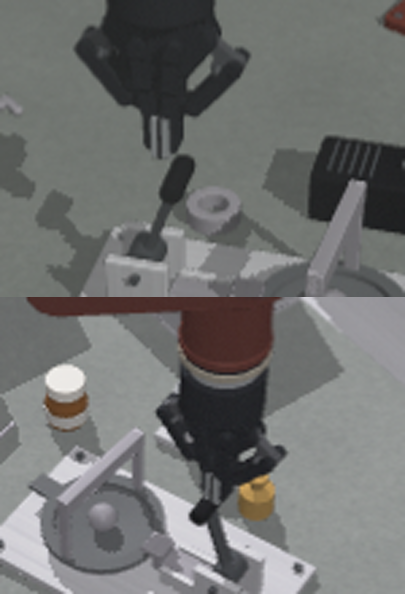

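The scene view puts the fingertips at about (299,218), 10 px above the projected TCP, and the lever hasn't moved. The real tips seem to sit higher than reported, so I'll back off and measure them in the clear.

Request:
arm_command(
  deltas=[
    {"x": 0, "y": 1.5, "z": 0, "ax": 0, "ay": 0, "az": 0, "fingers": 0},
    {"x": 0, "y": 1.5, "z": 0, "ax": 0, "ay": 0, "az": 0, "fingers": 0},
    {"x": 0, "y": 1.5, "z": 0, "ax": 0, "ay": 0, "az": 0, "fingers": 0},
    {"x": 0, "y": 0, "z": 0, "ax": 0, "ay": 0, "az": 0, "fingers": 0},
  ],
)

```text
time_s: 7.52
tcp_pos: [570.9, 19.9, 128.6]
ee_rot: [0.524, -3.097, -0.0]
ft_force: [0.9, -0.2, -0.5]
width: -0.003
```

```bash
python3 st.py; python3 - <<'E'
from h import *
o=get_obs();ims=[]
for n in ['scene','side']:
    im=shot(n);pickle.dump(im,open(n+'3.pkl','wb'));u=proj(im,o['tcp_pos'])[0];x0,y0=int(u[0])-35,int(u[1])-50
    print(n,u.round(1),x0,y0)
    c=cv2.resize(im['color'][y0:y0+80,x0:x0+70],None,fx=5,fy=5,interpolation=cv2.INTER_CUBIC)
    ims.append(c)
cv2.imwrite('pics/p3.png',np.hstack(ims)[:,:,::-1])
E
```

```text
t 7.53 p [570.9  19.9 128.6] q [-0.103  0.155  1.741  0.     1.246 -2.009] yawx -160.79 zax [-1.e-04  1.e-04 -1.e+00] F [ 0.9 -0.2 -0.5] w -0.003
scene [323.3 231.7] 288 181
side [324.7 232.8] 289 182
```

View pics/p3.png

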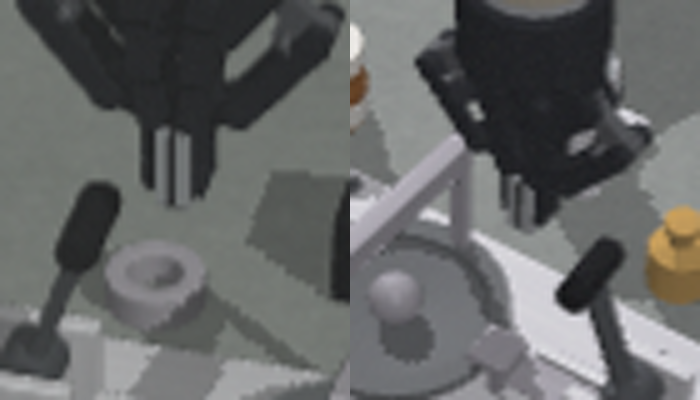

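```bash
python3 - <<'E'
from h import *
a=pickle.load(open('scene3.pkl','rb'));b=pickle.load(open('side3.pkl','rb'))
for p,q in [((323.2,221.8),(325,227.6)),((323.2,206.5),(323.5,217.5))]:
    print([v.round(1) if hasattr(v,'round') else v for v in tri([ray(a,*p),ray(b,*q)])])
E
```

```text
[array([569.6,  18.1, 151.8]), [np.float64(0.48078875578327757), np.float64(0.4807887557832401)]]
[array([567.8,  19.4, 189.2]), [np.float64(1.788116094397268), np.float64(1.7881160943973542)]]
```

Triangulation puts the real tips at z = 152, 23 mm above the reported TCP, with xy in agreement. I'll use that offset: go 23 mm lower and push.

Request:
arm_command(
  deltas=[
    {"x": 0, "y": 0, "z": 1.2, "ax": 0, "ay": 0, "az": 0, "fingers": 0},
    {"x": 0, "y": 0, "z": 1.1, "ax": 0, "ay": 0, "az": 0, "fingers": 0},
    {"x": 0, "y": -0.7, "z": 0, "ax": 0, "ay": 0, "az": 0, "fingers": 0},
    {"x": 0, "y": -0.7, "z": 0, "ax": 0, "ay": 0, "az": 0, "fingers": 0},
  ],
)

```text
time_s: 8.12
tcp_pos: [576.2, 4.3, 105.3]
ee_rot: [0.52, -3.098, 0.0]
ft_force: [0.4, -0.5, 0.5]
width: -0.0
```

Request:
arm_command(
  deltas=[
    {"x": 0, "y": -0.7, "z": 0, "ax": 0, "ay": 0, "az": 0, "fingers": 0},
    {"x": 0, "y": -0.7, "z": 0, "ax": 0, "ay": 0, "az": 0, "fingers": 0},
  ],
)

```text
time_s: 8.38
tcp_pos: [581.2, -7.8, 108.5]
ee_rot: [-0.52, 3.097, 0.002]
ft_force: [-11.2, 6.1, 21.7]
width: -0.001
```

```bash
python3 st.py; python3 - <<'E'
from h import *
o=get_obs();ims=[]
for n in ['scene','side']:
    im=shot(n);pickle.dump(im,open(n+'4.pkl','wb'));u=proj(im,o['tcp_pos'])[0];x0,y0=int(u[0])-35,int(u[1])-50
    print(n,u.round(1),x0,y0)
    c=cv2.resize(im['color'][y0:y0+80,x0:x0+70],None,fx=5,fy=5,interpolation=cv2.INTER_CUBIC)
    ims.append(c)
cv2.imwrite('pics/p4.png',np.hstack(ims)[:,:,::-1])
E
```

```text
t 8.38 p [581.2  -7.8 108.5] q [-1.500e-01  1.990e-01  1.731e+00  2.000e-03  1.212e+00 -2.054e+00] yawx -160.93 zax [ 6.0e-04  1.6e-03 -1.0e+00] F [-11.2   6.1  21.7] w -0.001
scene [309.3 237.4] 274 187
side [334.2 242.7] 299 192
```

View pics/p4.png

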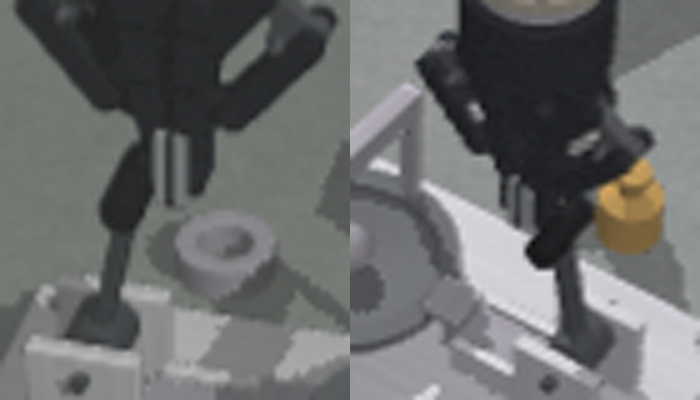

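The fingers are against the dish side of the knob and the lever has moved to nearly upright. The 22 N upward force suggests the rising knob is catching on the finger's shoulder, so I'll raise a little and carry on.

Request:
arm_command(
  deltas=[
    {"x": 0, "y": 0.3, "z": -0.5, "ax": 0, "ay": 0, "az": 0, "fingers": 0},
    {"x": 0, "y": 0, "z": -0.4, "ax": 0, "ay": 0, "az": 0, "fingers": 0},
    {"x": 0, "y": 0, "z": 0, "ax": 0, "ay": 0, "az": 0, "fingers": 0},
  ],
)

```text
time_s: 8.85
tcp_pos: [580.0, -5.6, 114.9]
ee_rot: [-0.52, 3.097, -0.001]
ft_force: [0.2, -0.8, -0.7]
width: 0.001
```

```bash
python3 st.py
```

```text
t 8.85 p [580.   -5.6 114.9] q [-0.146  0.189  1.729 -0.     1.222 -2.049] yawx -160.92 zax [ 8.e-04 -2.e-04 -1.e+00] F [ 0.2 -0.8 -0.7] w 0.001
```

Request:
arm_command(
  deltas=[
    {"x": 0, "y": -0.5, "z": 0, "ax": 0, "ay": 0, "az": 0, "fingers": 0},
    {"x": 0, "y": -0.5, "z": 0, "ax": 0, "ay": 0, "az": 0, "fingers": 0},
  ],
)

```text
time_s: 9.1
tcp_pos: [582.7, -14.7, 114.3]
ee_rot: [0.52, -3.098, -0.002]
ft_force: [-2.5, 2.8, 5.1]
width: -0.002
```

Request:
arm_command(
  deltas=[
    {"x": 0, "y": -0.6, "z": 0, "ax": 0, "ay": 0, "az": 0, "fingers": 0},
    {"x": 0, "y": -0.6, "z": 0, "ax": 0, "ay": 0, "az": 0, "fingers": 0},
  ],
)

```text
time_s: 9.35
tcp_pos: [587.5, -26.1, 115.9]
ee_rot: [-0.521, 3.097, 0.001]
ft_force: [-2.1, 3.2, 9.1]
width: -0.001
```

Request:
arm_command(
  deltas=[
    {"x": 0, "y": -0.7, "z": 0.0, "ax": 0, "ay": 0, "az": 0, "fingers": 0},
    {"x": 0, "y": -0.7, "z": 0.1, "ax": 0, "ay": 0, "az": 0, "fingers": 0},
    {"x": 0, "y": -0.7, "z": 0.3, "ax": 0, "ay": 0, "az": 0, "fingers": 0},
  ],
)

```text
time_s: 9.72
tcp_pos: [594.9, -46.3, 111.8]
ee_rot: [-0.52, 3.096, -0.0]
ft_force: [-0.8, 0.6, 3.2]
width: -0.002
```

Request:
arm_command(
  deltas=[
    {"x": 0, "y": -0.7, "z": 0.3, "ax": 0, "ay": 0, "az": 0, "fingers": 0},
    {"x": 0, "y": -0.7, "z": 0.4, "ax": 0, "ay": 0, "az": 0, "fingers": 0},
    {"x": 0, "y": -0.5, "z": 0.3, "ax": 0, "ay": 0, "az": 0, "fingers": 0},
  ],
)

```text
time_s: 10.1
tcp_pos: [601.7, -65.6, 102.1]
ee_rot: [-0.52, 3.095, -0.004]
ft_force: [0.6, -1.9, 9.2]
width: -0.001
```

```bash
python3 st.py
```

```text
t 10.1 p [601.7 -65.6 102.1] q [-2.380e-01  2.570e-01  1.674e+00 -1.000e-03  1.206e+00 -2.141e+00] yawx -160.94 zax [ 0.0036 -0.002  -1.    ] F [ 0.6 -1.9  9.2] w -0.001
```

Request:
arm_command(
  deltas=[
    {"x": 0, "y": -0.5, "z": 0.4, "ax": 0, "ay": 0, "az": 0, "fingers": 0},
    {"x": 0, "y": -0.5, "z": 0.4, "ax": 0, "ay": 0, "az": 0, "fingers": 0},
  ],
)

```text
time_s: 10.35
tcp_pos: [604.6, -74.8, 93.6]
ee_rot: [-0.52, 3.096, -0.003]
ft_force: [1.1, -0.9, 3.9]
width: 0.0
```

Request:
arm_command(
  deltas=[
    {"x": 0, "y": -0.4, "z": 0.4, "ax": 0, "ay": 0, "az": 0, "fingers": 0},
    {"x": 0, "y": 0, "z": 0, "ax": 0, "ay": 0, "az": 0, "fingers": 0},
  ],
)

```text
time_s: 10.6
tcp_pos: [603.9, -77.6, 87.6]
ee_rot: [0.52, -3.097, -0.001]
ft_force: [-0.3, -0.4, -0.1]
width: -0.0
```

```bash
python3 st.py; python3 - <<'E'
from h import *
o=get_obs();ims=[]
for n in ['scene','side']:
    im=shot(n);pickle.dump(im,open(n+'5.pkl','wb'));u=proj(im,o['tcp_pos'])[0];x0,y0=int(u[0])-30,int(u[1])-50
    print(n,u.round(1),x0,y0)
    h=np.array([592.8,-39.8,58])
    for l in (.32,-.9):
        k=h+85*(np.sin(l)*np.array([-.335,.942,0])+[0,0,np.cos(l)]);print('knob',l,((proj(im,k)[0]-[x0,y0])*5).round())
    c=cv2.resize(im['color'][y0:y0+80,x0:x0+70],None,fx=5,fy=5,interpolation=cv2.INTER_CUBIC)
    ims.append(c)
cv2.imwrite('pics/p5.png',np.hstack(ims)[:,:,::-1])
E
```

```text
t 10.6 p [603.9 -77.6  87.6] q [-0.257  0.286  1.669 -0.     1.188 -2.16 ] yawx -160.95 zax [-1.5e-03  2.0e-04 -1.0e+00] F [-0.3 -0.4 -0.1] w -0.0
scene [276.  239.2] 246 189
knob 0.32 [298. 181.]
knob -0.9 [ 84. 200.]
side [357.6 260.7] 327 210
knob 0.32 [ 50. 131.]
knob -0.9 [204. 246.]
```

View pics/p5.png

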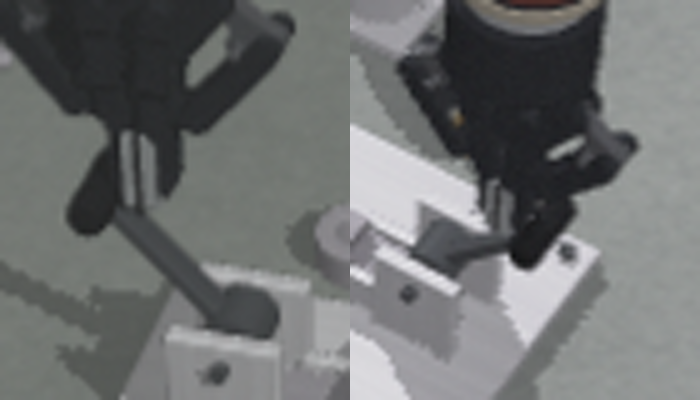

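The lever is almost over: the knob is at (92,195) and the open stop is predicted at (84,200). I'll nudge it until the stop pushes back.

Request:
arm_command(
  deltas=[
    {"x": 0, "y": -0.3, "z": 0.3, "ax": 0, "ay": 0, "az": 0, "fingers": 0},
    {"x": 0, "y": -0.2, "z": 0.2, "ax": 0, "ay": 0, "az": 0, "fingers": 0},
  ],
)

```text
time_s: 10.95
tcp_pos: [605.9, -81.9, 83.3]
ee_rot: [0.521, -3.097, -0.0]
ft_force: [-1.7, 0.0, 2.8]
width: -0.002
```

Request:
arm_command(
  deltas=[
    {"x": 0, "y": -0.2, "z": 0.1, "ax": 0, "ay": 0, "az": 0, "fingers": 0},
    {"x": 0, "y": -0.2, "z": 0.1, "ax": 0, "ay": 0, "az": 0, "fingers": 0},
  ],
)

```text
time_s: 11.2
tcp_pos: [606.9, -85.1, 80.8]
ee_rot: [0.521, -3.097, -0.002]
ft_force: [-1.0, 3.8, -0.6]
width: -0.002
```

Request:
arm_command(
  deltas=[
    {"x": 0, "y": -0.2, "z": 0.0, "ax": 0, "ay": 0, "az": 0, "fingers": 0},
    {"x": 0, "y": -0.2, "z": 0.0, "ax": 0, "ay": 0, "az": 0, "fingers": 0},
  ],
)

```text
time_s: 11.45
tcp_pos: [608.9, -89.5, 81.6]
ee_rot: [-0.521, 3.098, 0.0]
ft_force: [-1.0, 4.0, -1.2]
width: 0.001
```

Request:
arm_command(
  deltas=[
    {"x": 0, "y": -0.15, "z": 0, "ax": 0, "ay": 0, "az": 0, "fingers": 0},
    {"x": 0, "y": -0.15, "z": 0, "ax": 0, "ay": 0, "az": 0, "fingers": 0},
  ],
)

```text
time_s: 11.7
tcp_pos: [608.9, -89.8, 81.3]
ee_rot: [0.521, -3.097, -0.007]
ft_force: [-4.7, 12.8, 5.0]
width: -0.001
```

The tool stalled and the force rose to 13 N, so the lever is at its stop. Next I'll back away, go up, and move over the bar.

Request:
arm_command(
  deltas=[
    {"x": 0, "y": 1, "z": 0, "ax": 0, "ay": 0, "az": 0, "fingers": 0},
    {"x": 0, "y": 1, "z": -3, "ax": 0, "ay": 0, "az": 0, "fingers": 0},
    {"x": 0, "y": 1, "z": -5, "ax": 0, "ay": 0, "az": 0, "fingers": 0},
    {"x": 0, "y": 2.3, "z": -4, "ax": 0, "ay": 0, "az": 0, "fingers": 5},
    {"x": 0, "y": 3, "z": 0, "ax": 0, "ay": 0, "az": 0, "fingers": 5},
  ],
)

```text
time_s: 12.32
tcp_pos: [585.7, -14.8, 207.0]
ee_rot: [-0.517, 3.089, -0.007]
ft_force: [0.5, -0.3, -0.3]
width: 0.418
```

Request:
arm_command(
  deltas=[
    {"x": 0, "y": 3, "z": 0, "ax": 0, "ay": 0, "az": 0, "fingers": 5},
    {"x": 0, "y": 3, "z": 0, "ax": 0, "ay": 0, "az": 0, "fingers": 5},
    {"x": 0, "y": 3, "z": 0, "ax": 0, "ay": 0, "az": 0, "fingers": 5},
    {"x": 0, "y": 3, "z": 0, "ax": 0, "ay": 0, "az": 5.5, "fingers": 5},
    {"x": 0, "y": 0, "z": 0, "ax": 0, "ay": 0, "az": 0, "fingers": 5},
  ],
)

```text
time_s: 12.95
tcp_pos: [543.3, 100.7, 201.9]
ee_rot: [-0.375, 3.118, -0.001]
ft_force: [0.5, 0.4, -0.9]
width: 0.588
```

```bash
python3 st.py; python3 - <<'E'
from h import *
im=shot('wrist');pickle.dump(im,open('w6.pkl','wb'))
o=get_obs();c=im['color'].copy()
b=np.array([542.5,101.5,118]);d=np.array([.972,.236,0])
for dz in (0,23):
  T=im['T'].copy();im['T'][2,3]+=dz
  for P in [b,b+55*d,b-55*d]:
    u=proj(im,P)[0];print(dz,u.round())
    cv2.circle(c,tuple(int(t) for t in u),4,(255,0,0) if dz==0 else (0,0,255),1)
  im['T']=T
for n in ('dish_bar','dish_tab','sensor_dome','ball_center'): print(n,recognise('wrist',n)[:2])
s=shot('scene');pickle.dump(s,open('s6.pkl','wb'))
A=cv2.resize(s['color'][160:320,240:430],None,fx=2,fy=2)
out=np.zeros((480,800,3),np.uint8);out[:,:420]=c[:,150:570];out[:320,420:800]=A
cv2.imwrite('pics/w6.png',out[:,:,::-1])
E
```

```text
t 12.95 p [543.3 100.7 201.9] q [ 4.100e-02  4.500e-02  1.717e+00 -1.000e-03  1.378e+00 -1.769e+00] yawx -166.29 zax [ 1.5e-03 -5.0e-04 -1.0e+00] F [ 0.5  0.4 -0.9] w 0.588
0 [321. 233.]
0 [321. 300.]
0 [322. 159.]
23 [321. 226.]
23 [321. 288.]
23 [321. 158.]
dish_bar [{'rect': [258.7, 148.8, 154.5, 158.7], 'score': 0.89}]
dish_tab []
sensor_dome [{'rect': [308.5, 327.1, 58.9, 71.7], 'score': 0.74}, {'rect': [28.0, 113.3, 384.5, 189.0], 'score': 0.34}]
ball_center [{'rect': [306.1, 204.0, 29.0, 25.4], 'score': 0.68}]
```

View pics/w6.png

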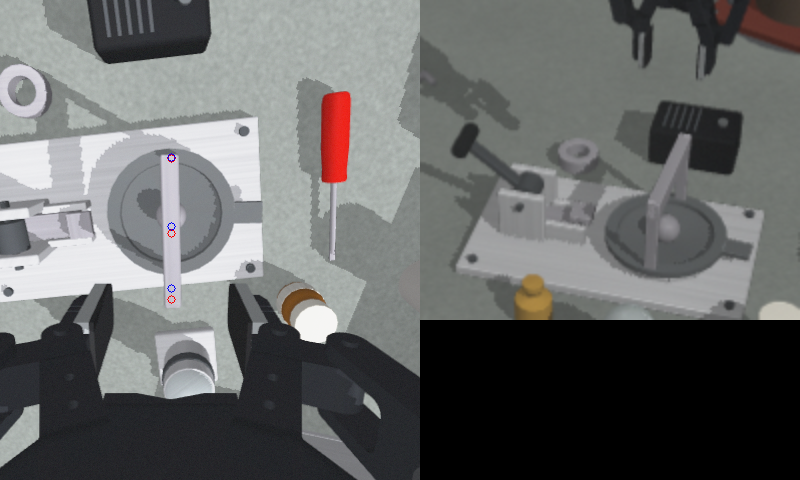

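Wrist view: the bar runs from about (319,152) to (323,305) between the open pads, and the jaw has drawn back. The scene view shows the lever fully over with the ball centred.

```bash
python3 - <<'E'
from h import *
im=pickle.load(open('w6.pkl','rb'))
g=cv2.cvtColor(im['color'],cv2.COLOR_RGB2GRAY).astype(int)
for v in (170,200,250,280,295): print(v,g[v,305:340].tolist())
p=onz(im,319.5,150,118);q=onz(im,323,307,118);print(p,q,(p+q)/2,np.degrees(np.arctan2((q-p)[1],(q-p)[0])),np.linalg.norm(q-p))
s=pickle.load(open('s6.pkl','rb'))
t=np.array([543.3,100.7,201.9]);y=np.array([-.237,.971,0])
for dz in (0,23,30): print(dz,proj(s,t+[0,0,dz]).round(1),proj(s,t+25*y+[0,0,dz]).round(1),proj(s,t-25*y+[0,0,dz]).round(1))
d=proj(im,np.array([709.1,159.6,80]));print('dome',d)
e=onz(im,338,355,80);print('dome from wrist',e)
E
```

```text
170 [135, 136, 135, 134, 134, 138, 174, 200, 210, 206, 205, 204, 204, 206, 208, 206, 209, 208, 208, 207, 207, 206, 199, 178, 136, 134, 135, 135, 132, 136, 133, 134, 135, 133, 131]
200 [97, 98, 100, 100, 101, 107, 137, 177, 202, 206, 207, 203, 204, 204, 205, 209, 207, 208, 208, 206, 208, 205, 204, 193, 165, 132, 131, 133, 131, 132, 131, 133, 132, 129, 133]
250 [133, 135, 135, 135, 132, 135, 133, 133, 157, 189, 205, 204, 201, 199, 198, 202, 202, 205, 204, 205, 205, 204, 206, 203, 192, 162, 133, 134, 133, 133, 131, 132, 130, 130, 134]
280 [235, 236, 237, 236, 236, 237, 236, 230, 194, 156, 187, 202, 201, 198, 195, 198, 199, 202, 201, 203, 202, 203, 203, 200, 197, 198, 219, 236, 236, 236, 236, 236, 236, 236, 236]
295 [171, 173, 175, 176, 176, 176, 175, 175, 159, 144, 174, 195, 200, 197, 193, 193, 195, 200, 199, 199, 201, 200, 199, 201, 197, 184, 164, 174, 174, 176, 175, 178, 176, 175, 171]
[483.33080697  85.63345843 118.        ] [601.80364185 117.43250113 118.        ] [542.56722441 101.53297978 118.        ] 15.024517677816801 122.66618001629146
0 [[366.4 208.6]] [[379.  211.2]] [[354.  205.9]]
23 [[367.  198.6]] [[379.7 201.2]] [[354.5 196. ]]
30 [[367.2 195.5]] [[380.  198.2]] [[354.6 192.9]]
dome [[338.05429883 394.77995162]]
dome from wrist [665.48849832 148.27638797  80.        ]
```

Request:
arm_command(
  deltas=[
    {"x": 0, "y": 0.1, "z": 4, "ax": 0, "ay": 0, "az": -1.3, "fingers": 5},
    {"x": 0, "y": 0, "z": 4, "ax": 0, "ay": 0, "az": 0, "fingers": 5},
    {"x": 0, "y": 0, "z": 3, "ax": 0, "ay": 0, "az": 0, "fingers": 5},
    {"x": 0, "y": 0, "z": 2, "ax": 0, "ay": 0, "az": 0, "fingers": 5},
    {"x": 0, "y": 0, "z": 0.5, "ax": 0, "ay": 0, "az": 0, "fingers": 5},
  ],
)

```text
time_s: 13.88
tcp_pos: [542.1, 99.7, 64.8]
ee_rot: [0.405, -3.112, -0.0]
ft_force: [0.4, 0.2, -0.0]
width: 0.583
```

Request:
arm_command(
  deltas=[
    {"x": 0, "y": 0, "z": 0, "ax": 0, "ay": 0, "az": 0, "fingers": 4},
    {"x": 0, "y": 0, "z": 0, "ax": 0, "ay": 0, "az": 0, "fingers": 3},
    {"x": 0, "y": 0, "z": 0, "ax": 0, "ay": 0, "az": 0, "fingers": 2.2},
  ],
)

```text
time_s: 14.25
tcp_pos: [544.0, 100.5, 67.6]
ee_rot: [-0.407, 3.113, -0.0]
ft_force: [-0.7, 0.4, -0.3]
width: 0.253
```

```bash
python3 st.py; python3 - <<'E'
from h import *
im=shot('scene');B=shot('side')
t=np.array(get_obs()['tcp_pos'])
out=np.zeros((400,800,3),np.uint8)
out[:]=np.hstack([cv2.resize(im['color'][170:290,310:430],(400,400),interpolation=cv2.INTER_CUBIC),cv2.resize(B['color'][170:290,240:360],(400,400),interpolation=cv2.INTER_CUBIC)])
cv2.imwrite('pics/g.png',out[:,:,::-1])
for n,i,x0,y0 in (('s',im,310,170),('d',B,240,170)):
    for z in (91,108,118): print(n,z,((proj(i,[t[0],t[1],z])[0]-[x0,y0])/120*400).round())
E
```

```text
t 14.25 p [544.  100.5  67.6] q [ 0.04   0.184  1.833 -0.     1.123 -1.79 ] yawx -165.12 zax [ 1.9e-03  1.0e-04 -1.0e+00] F [-0.7  0.4 -0.3] w 0.253
s 91 [178. 278.]
s 108 [180. 256.]
s 118 [181. 243.]
d 91 [194. 194.]
d 108 [193. 180.]
d 118 [193. 171.]
```

View pics/g.png

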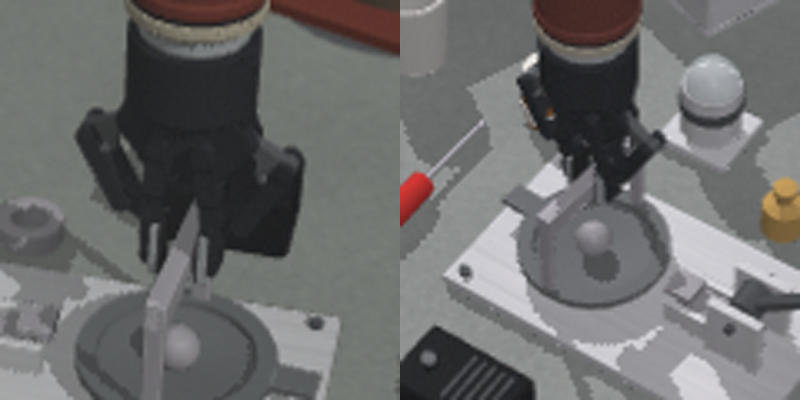

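The fingers straddle the bar with the tips about 17 mm below its middle, and the ball is centred. I'll shift 1 mm and close.

Request:
arm_command(
  deltas=[
    {"x": 0, "y": 0.1, "z": 0, "ax": 0, "ay": 0, "az": 0, "fingers": 2},
    {"x": 0, "y": 0, "z": 0, "ax": 0, "ay": 0, "az": 0, "fingers": 1.7},
    {"x": 0, "y": 0, "z": 0, "ax": 0, "ay": 0, "az": 0, "fingers": 1.5},
    {"x": 0, "y": 0, "z": 0, "ax": 0, "ay": 0, "az": 0, "fingers": 1.2},
    {"x": 0, "y": 0, "z": 0, "ax": 0, "ay": 0, "az": 0, "fingers": 0.5},
  ],
)

```text
time_s: 14.98
tcp_pos: [543.0, 101.2, 66.7]
ee_rot: [-0.407, 3.115, -0.001]
ft_force: [-1.1, -1.5, 1.9]
width: 0.152
```

Request:
arm_command(
  deltas=[
    {"x": 0, "y": 0, "z": 0, "ax": 0, "ay": 0, "az": 0, "fingers": 0},
    {"x": 0, "y": 0, "z": 0, "ax": 0, "ay": 0, "az": 0, "fingers": 0},
    {"x": 0, "y": 0, "z": 0, "ax": 0, "ay": 0, "az": 0, "fingers": 0},
    {"x": 0, "y": 0, "z": -0.05, "ax": 0, "ay": 0, "az": 0, "fingers": 0},
    {"x": 0, "y": 0, "z": -0.1, "ax": 0, "ay": 0, "az": 0, "fingers": 0},
  ],
)

```text
time_s: 15.6
tcp_pos: [542.0, 101.9, 67.1]
ee_rot: [0.406, -3.114, -0.002]
ft_force: [-0.3, 0.7, -3.1]
width: 0.148
```

```bash
python3 st.py
```

```text
t 15.6 p [542.  101.9  67.1] q [ 4.200e-02  1.840e-01  1.834e+00  1.000e-03  1.125e+00 -1.789e+00] yawx -165.13 zax [-1.7e-03  8.0e-04 -1.0e+00] F [-0.3  0.7 -3.1] w 0.148
```

Request:
arm_command(
  deltas=[
    {"x": 0, "y": 0, "z": -0.1, "ax": 0, "ay": 0, "az": 0, "fingers": 0},
    {"x": 0, "y": 0, "z": -0.2, "ax": 0, "ay": 0, "az": 0, "fingers": 0},
    {"x": 0, "y": 0, "z": -0.3, "ax": 0, "ay": 0, "az": 0, "fingers": 0},
    {"x": 0, "y": 0, "z": -0.4, "ax": 0, "ay": 0, "az": 0, "fingers": 0},
    {"x": 0, "y": 0, "z": -0.4, "ax": 0, "ay": 0, "az": 0, "fingers": 0},
  ],
)

```text
time_s: 16.23
tcp_pos: [543.0, 101.5, 82.4]
ee_rot: [-0.407, 3.115, 0.0]
ft_force: [0.6, 0.3, -3.8]
width: 0.147
```

```bash
python3 st.py; python3 - <<'E'
from h import *
im=shot('scene');B=shot('side')
cv2.imwrite('pics/l.png',np.hstack([cv2.resize(im['color'][170:290,310:430],(400,400),interpolation=cv2.INTER_CUBIC),cv2.resize(B['color'][170:290,240:360],(400,400),interpolation=cv2.INTER_CUBIC)])[:,:,::-1])
E
```

```text
t 16.23 p [543.  101.5  82.4] q [ 0.042  0.164  1.824  0.     1.153 -1.789] yawx -165.12 zax [ 2.e-04  1.e-04 -1.e+00] F [ 0.6  0.3 -3.8] w 0.147
```

View pics/l.png

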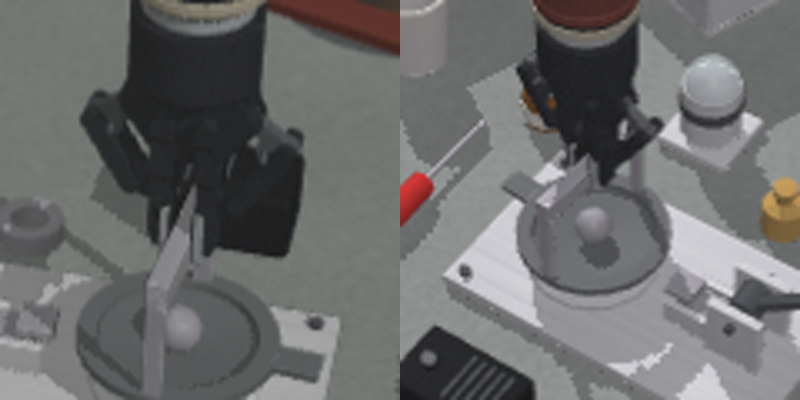

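The dish is coming up level, clear of the jaw, with the ball centred. The load of about 3.8 N fits the dish plus ball. I'll lift on.

Request:
arm_command(
  deltas=[
    {"x": 0, "y": 0, "z": -0.4, "ax": 0, "ay": 0, "az": 0, "fingers": 0},
    {"x": 0, "y": 0, "z": -0.4, "ax": 0, "ay": 0, "az": 0, "fingers": 0},
    {"x": 0, "y": 0, "z": -0.4, "ax": 0, "ay": 0, "az": 0, "fingers": 0},
    {"x": 0, "y": 0, "z": -0.4, "ax": 0, "ay": 0, "az": 0, "fingers": 0},
    {"x": 0, "y": 0, "z": -0.4, "ax": 0, "ay": 0, "az": 0, "fingers": 0},
  ],
)

```text
time_s: 16.95
tcp_pos: [542.9, 101.5, 102.3]
ee_rot: [-0.407, 3.115, 0.0]
ft_force: [1.3, -0.4, -3.3]
width: 0.147
```

Request:
arm_command(
  deltas=[
    {"x": 0, "y": 0, "z": -0.4, "ax": 0, "ay": 0, "az": 0, "fingers": 0},
    {"x": 0, "y": 0, "z": -0.4, "ax": 0, "ay": 0, "az": 0, "fingers": 0},
    {"x": 0, "y": 0, "z": -0.4, "ax": 0, "ay": 0, "az": 0, "fingers": 0},
    {"x": 0, "y": 0, "z": -0.4, "ax": 0, "ay": 0, "az": 0, "fingers": 0},
    {"x": 0, "y": 0, "z": -0.4, "ax": 0, "ay": 0, "az": 0, "fingers": 0},
  ],
)

```text
time_s: 17.58
tcp_pos: [542.9, 101.5, 122.3]
ee_rot: [0.407, -3.115, -0.0]
ft_force: [-0.6, 1.5, -3.4]
width: 0.148
```

Request:
arm_command(
  deltas=[
    {"x": 0, "y": 0, "z": -0.4, "ax": 0, "ay": 0, "az": 0, "fingers": 0},
    {"x": 0, "y": 0, "z": -0.4, "ax": 0, "ay": 0, "az": 0, "fingers": 0},
    {"x": 0, "y": 0, "z": -0.4, "ax": 0, "ay": 0, "az": 0, "fingers": 0},
    {"x": 0, "y": 0, "z": -0.3, "ax": 0, "ay": 0, "az": 0, "fingers": 0},
    {"x": 0, "y": 0, "z": -0.15, "ax": 0, "ay": 0, "az": 0, "fingers": 0},
  ],
)

```text
time_s: 18.2
tcp_pos: [543.0, 101.4, 138.8]
ee_rot: [-0.407, 3.115, -0.0]
ft_force: [0.0, -0.3, -2.7]
width: 0.145
```

```bash
python3 st.py; python3 - <<'E'
from h import *
for n in ('wrist','scene','side'):
    im=shot(n);pickle.dump(im,open(n+'7.pkl','wb'))
    for t in ('ball_center','sensor_dome','dish_tab'): print(n,t,[(np.round(r['rect']).tolist(),round(r['score'],2)) for r in recognise(n,t)[:2]])
    print(proj(im,[[543,101.5,37+75],[711.5,161.5,80]]).round().tolist())
E
```

```text
t 18.2 p [543.  101.4 138.8] q [ 0.042  0.1    1.781 -0.     1.26  -1.789] yawx -165.12 zax [ 3.e-04 -0.e+00 -1.e+00] F [ 0.  -0.3 -2.7] w 0.145
wrist ball_center [([294.0, 248.0, 52.0, 24.0], 0.6), ([500.0, 86.0, 40.0, 200.0], 0.35)]
wrist sensor_dome [([303.0, 375.0, 45.0, 19.0], 0.63), ([1.0, 234.0, 149.0, 60.0], 0.34)]
wrist dish_tab [([220.0, 151.0, 247.0, 250.0], 0.79), ([3.0, 233.0, 144.0, 60.0], 0.24)]
[[320.0, 257.0], [338.0, 452.0]]
scene ball_center []
scene sensor_dome [([323.0, 308.0, 39.0, 56.0], 0.89), ([332.0, 204.0, 77.0, 69.0], 0.5)]
scene dish_tab [([253.0, 219.0, 49.0, 34.0], 0.43)]
[[365.0, 245.0], [344.0, 319.0]]
side ball_center [([288.0, 218.0, 13.0, 10.0], 0.56)]
side sensor_dome [([291.0, 219.0, 10.0, 9.0], 0.4)]
side dish_tab [([269.0, 199.0, 54.0, 46.0], 0.85)]
[[298.0, 223.0], [334.0, 191.0]]
```

Request:
arm_command(
  deltas=[
    {"x": 0, "y": 0, "z": 0, "ax": 0, "ay": 0, "az": 0.5, "fingers": 0},
    {"x": 0, "y": 0, "z": 0, "ax": 0, "ay": 0, "az": 1, "fingers": 0},
    {"x": 0, "y": 0, "z": 0, "ax": 0, "ay": 0, "az": 2, "fingers": 0},
    {"x": 0, "y": 0, "z": 0, "ax": 0, "ay": 0, "az": 3, "fingers": 0},
    {"x": 0, "y": 0, "z": 0, "ax": 0, "ay": 0, "az": 3, "fingers": 0},
  ],
)

```text
time_s: 19.42
tcp_pos: [542.9, 101.5, 138.5]
ee_rot: [0.143, -3.138, -0.0]
ft_force: [-0.2, -0.6, -3.4]
width: 0.152
```

Request:
arm_command(
  deltas=[
    {"x": 0, "y": 0, "z": 0, "ax": 0, "ay": 0, "az": 3, "fingers": 0},
    {"x": 0, "y": 0, "z": 0, "ax": 0, "ay": 0, "az": 3, "fingers": 0},
    {"x": 0, "y": 0, "z": 0, "ax": 0, "ay": 0, "az": 3, "fingers": 0},
    {"x": 0, "y": 0, "z": 0, "ax": 0, "ay": 0, "az": 3, "fingers": 0},
    {"x": 0, "y": 0, "z": 0, "ax": 0, "ay": 0, "az": 3, "fingers": 0},
  ],
)

```text
time_s: 20.05
tcp_pos: [542.9, 101.5, 138.5]
ee_rot: [-0.268, -3.13, -0.0]
ft_force: [-0.3, -0.3, -3.0]
width: 0.149
```

Request:
arm_command(
  deltas=[
    {"x": 0, "y": 0, "z": 0, "ax": 0, "ay": 0, "az": 3, "fingers": 0},
    {"x": 0, "y": 0, "z": 0, "ax": 0, "ay": 0, "az": 3, "fingers": 0},
    {"x": 0, "y": 0, "z": 0, "ax": 0, "ay": 0, "az": 3, "fingers": 0},
    {"x": 0, "y": 0, "z": 0, "ax": 0, "ay": 0, "az": 3, "fingers": 0},
    {"x": 0, "y": 0, "z": 0, "ax": 0, "ay": 0, "az": 3, "fingers": 0},
  ],
)

```text
time_s: 20.68
tcp_pos: [542.9, 101.5, 138.5]
ee_rot: [-0.675, -3.068, -0.0]
ft_force: [0.2, 0.3, -3.1]
width: 0.148
```

Request:
arm_command(
  deltas=[
    {"x": 0, "y": 0, "z": 0, "ax": 0, "ay": 0, "az": 3, "fingers": 0},
    {"x": 0, "y": 0, "z": 0, "ax": 0, "ay": 0, "az": 3, "fingers": 0},
    {"x": 0, "y": 0, "z": 0, "ax": 0, "ay": 0, "az": 3, "fingers": 0},
    {"x": 0, "y": 0, "z": 0, "ax": 0, "ay": 0, "az": 3, "fingers": 0},
    {"x": 0, "y": 0, "z": 0, "ax": 0, "ay": 0, "az": 3, "fingers": 0},
  ],
)

```text
time_s: 21.3
tcp_pos: [542.9, 101.4, 138.5]
ee_rot: [1.069, 2.954, -0.0]
ft_force: [0.0, -0.7, -3.4]
width: 0.149
```

Request:
arm_command(
  deltas=[
    {"x": 0, "y": 0, "z": 0, "ax": 0, "ay": 0, "az": 3, "fingers": 0},
    {"x": 0, "y": 0, "z": 0, "ax": 0, "ay": 0, "az": 3, "fingers": 0},
    {"x": 0, "y": 0, "z": 0, "ax": 0, "ay": 0, "az": 3, "fingers": 0},
    {"x": 0, "y": 0, "z": 0, "ax": 0, "ay": 0, "az": 3, "fingers": 0},
    {"x": 0, "y": 0, "z": 0, "ax": 0, "ay": 0, "az": 3, "fingers": 0},
  ],
)

```text
time_s: 21.92
tcp_pos: [542.9, 101.5, 138.5]
ee_rot: [-1.446, -2.789, -0.0]
ft_force: [-0.1, 0.2, -2.7]
width: 0.146
```

```bash
python3 st.py
```

```text
t 21.93 p [542.9 101.5 138.5] q [ 0.042  0.1    1.781  0.     1.26  -0.572] yawx 125.2 zax [-0.  0. -1.] F [-0.1  0.2 -2.7] w 0.146
```

Request:
arm_command(
  deltas=[
    {"x": 0, "y": 0, "z": 0, "ax": 0, "ay": 0, "az": 3, "fingers": 0},
    {"x": 0, "y": 0, "z": 0, "ax": 0, "ay": 0, "az": 3, "fingers": 0},
    {"x": 0, "y": 0, "z": 0, "ax": 0, "ay": 0, "az": 3, "fingers": 0},
    {"x": 0, "y": 0, "z": 0, "ax": 0, "ay": 0, "az": 3, "fingers": 0},
    {"x": 0, "y": 0, "z": 0, "ax": 0, "ay": 0, "az": 2, "fingers": 0},
  ],
)

```text
time_s: 22.55
tcp_pos: [542.9, 101.5, 138.5]
ee_rot: [1.774, 2.593, -0.0]
ft_force: [-0.1, -0.1, -2.5]
width: 0.15
```

Request:
arm_command(
  deltas=[
    {"x": 0, "y": 0, "z": 0, "ax": 0, "ay": 0, "az": 1.2, "fingers": 0},
    {"x": 0, "y": 0, "z": 0, "ax": 0, "ay": 0, "az": 0.6, "fingers": 0},
    {"x": 0, "y": 0, "z": 0, "ax": 0, "ay": 0, "az": 0, "fingers": 0},
    {"x": 0, "y": 0, "z": 0, "ax": 0, "ay": 0, "az": 0, "fingers": 0},
    {"x": 0, "y": 0, "z": 0, "ax": 0, "ay": 0, "az": 0, "fingers": 0},
  ],
)

```text
time_s: 23.18
tcp_pos: [542.9, 101.4, 138.5]
ee_rot: [-1.811, -2.567, 0.0]
ft_force: [0.3, 0.1, -2.5]
width: 0.148
```

```bash
python3 st.py; python3 - <<'E'
from h import *
I={n:shot(n) for n in ('scene','side','wrist')}
pickle.dump(I,open('fin.pkl','wb'))
c=np.array([543,101.5,0]);a=np.radians(19.4);d=np.array([np.cos(a),np.sin(a),0])
for n,i in I.items():
    k=i['color']
    for P in (c+85*d+[0,0,102],c+[0,0,109]): 
        u=proj(i,P)[0];print(n,u.round(1)); 
        if 0<u[0]<640 and 0<u[1]<480: cv2.circle(k,tuple(int(round(t)) for t in u),2,(255,0,0),1)
S=cv2.resize(I['scene']['color'][180:380,250:450],(400,400),interpolation=cv2.INTER_CUBIC)
D=cv2.resize(I['side']['color'][150:310,240:400],(400,400),interpolation=cv2.INTER_CUBIC)
out=np.zeros((600,800,3),np.uint8);out[:400,:400]=S;out[:400,400:]=D
w=cv2.resize(I['wrist']['color'][100:400],None,fx=.66,fy=.66);out[400:400+198,:w.shape[1]]=w
cv2.imwrite('pics/fin.png',out[:,:,::-1])
E
```

```text
t 23.18 p [542.9 101.4 138.5] q [ 0.042  0.1    1.781 -0.     1.26  -0.3  ] yawx 109.59 zax [-0. -0. -1.] F [ 0.3  0.1 -2.5] w 0.148
scene [355.5 276.2]
scene [364.5 246.4]
side [315.5 206. ]
side [297.6 223.5]
wrist [453.3 254.8]
wrist [318.4 257.8]
```

View pics/fin.png

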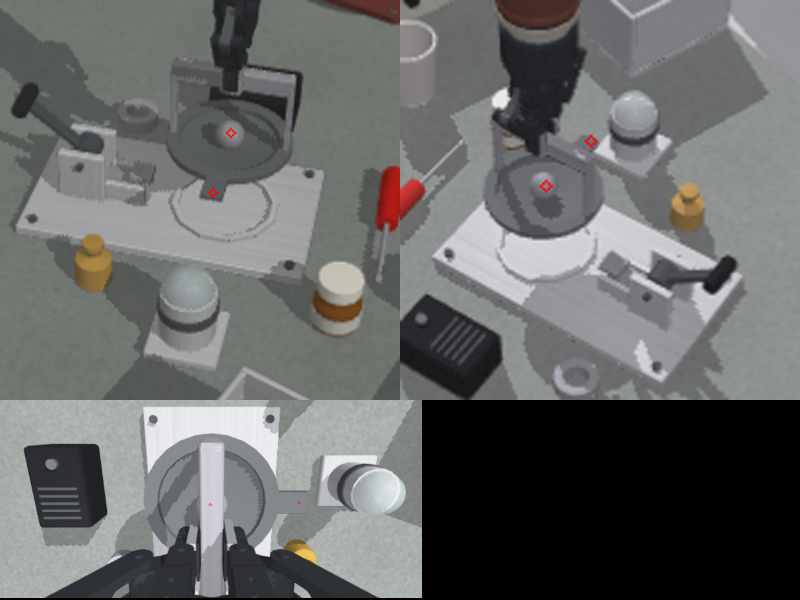

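```bash
python3 - <<'E'
from h import *
I=pickle.load(open('fin.pkl','rb'));i=I['wrist'];c=np.array([543,101.5])
for u,v,z in ((528.8,221,6),(571,238,75),(563,236.5,60),(495+0,253.5,102)):
    p=onz(i,u,v,z)[:2]-c;print(p.round(1),np.linalg.norm(p).round(1),np.degrees(np.arctan2(p[1],p[0])).round(2))
for n,t in (('wrist','sensor_dome'),('wrist','ball_center')): print(recognise(n,t)[:1])
p=tri([ray(I['scene'],250+188/2,180+283/2),ray(I['side'],240+(633-400)/2.5,150+110/2.5)]);print(p[0])
E
```

```text
[176.3  63.7] 187.4 19.86
[165.2  62.5] 176.6 20.73
[170.8  61.5] 181.6 19.8
[104.4  37.8] 111.0 19.89
[{'rect': [217.2, 152.9, 252.4, 248.3], 'score': 0.66}]
[{'rect': [296.4, 249.4, 45.7, 20.6], 'score': 0.56}]
[709.83278169 160.50162731  70.58796429]
```

The sensor bears 19.5–20.5° from the dish and the tab points at about 19.5–19.9°, so they agree. The ball is centred and everything is steady, so I'm handing in.

```bash
python3 st.py; python3 -c "from cell import sign_off; print(sign_off())"
```

```text
t 23.43 p [542.9 101.5 138.5] q [ 0.042  0.1    1.781  0.     1.26  -0.3  ] yawx 109.58 zax [ 0.  0. -1.] F [ 0.5 -0.2 -3.5] w 0.152
the job is handed in; nothing more can be done
None
```

The job is done and handed in at about 23.4 s. The cam lever is at its open stop, and the arm is holding the dish steady and level about 72 mm above its seat, with its tab pointing at the domed sensor.

**Last checks**
- **Lever:** at the end of the push the tool stalled and the force rose to about 13 N. In the pictures the lever is fully over and the jaw is clear of the rim.
- **Direction:** the tab points at about 19.5–19.9° in world yaw. The sensor bears about 19–21°, depending on the view.
- **Ball and dish:** the ball is at the dish's middle in both the scene and side views, and the tool axis is vertical.
- **Load:** the wrist carries about 2.5–3.5 N, as expected for the dish plus ball. The grip opening stayed constant.
- **Bystanders:** the ones in view (weight, jar, driver, collar, cup) look unmoved; I did not check the wrench at the end.

**What disagreed**
- **Fingertips:** they stand about 23 mm farther back than the stated TCP, measured from two views. My first lever push therefore passed over the knob without touching it. I measured the offset and used it for the second push and the grasp.
- **Peak force:** on the second push the knob caught under the finger's shoulder and the reading reached about 25 N, below the 40 N limit. I raised the tool and carried on.
- **Network detections:** the dish tab, ball and dome were sometimes missed or mislabelled, so I relied on triangulation and projected points instead.

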